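Seat the vent lids of an ant feeding station and close its cover

ROBOT

A 6-joint arm with a two-finger parallel gripper is mounted at the origin on the work surface. World frame = base frame: x ahead of the robot, y to its left, z up, the work surface at z = 0. Lengths are in m, angles in rad, forces in N, time in s.
With the tool pointing down it reaches from about 0.35 to 0.85 m from the base axis. Payload 8.1 kg.
Tool frame: the origin (TCP) lies between the finger pads; the fingertips stand 8 mm ahead of it and the grasp point (between the pads) lies 11 mm behind it; x points along the fingers, y is the direction in which the jaws open and shut, and the axes are right-handed (so a half turn about x gives the same grasp; the last joint's range is limited). The gripper opens to 85 mm and grips with 20 to 120 N. Pads are 22 mm wide; open, the fingers measure 114 mm over their backs; the gripper's body (76 mm by 85 mm) begins 54 mm behind the grasp point. The pads swing forward as they close: fully open they stand 13 mm farther back than shut.
Start: joints at [1.223, 0.13, 1.488, -0, 1.523, -0.085], TCP at [0.156, 0.579, 0.239] pointing down, gripper open.
Joint ranges: [-2.96, 2.96], [-0.89, 2.26], [0.02, 2.5], [-1.34, 4.48], [0, 2.73], [-2.66, 2.66]. Speed limits (rad/s): [2.39, 2.39, 2.79, 3.14, 3.14, 3.14].

INTERFACE

Orientations are given as a unit quaternion [w, x, y, z].
In Python, from bench import arm, read_camera gives the robot as it stands.
- The arm moves only by the tool step_arm, never from a script. Its argument "motion" is a list of rows, each a list of 6 numbers: the shift along the tool's x, y, z scaled (see below), then the turn, a rotation vector about the tool's x, y, z scaled (see below). In form: [[dx, dy, dz, rx, ry, rz], ...]. A call has 1 to 8 rows; each row is the pose to reach, as a shift and turn from the pose measured when the call began, along the tool's axes at that moment, turning the shorter way round; what a row does not reach only later rows make up. The controller multiplies each number of a shift by 0.15 m and each number of a turn by 180 degrees. A row lasts 1/8 s, in which the tool goes at most 62.5 mm and 10.7 degrees, less where a joint would pass 70% of its speed; a pose out of reach is approached as far as the arm can. A call with a number of a shift or a turn outside -1 to 1 is refused whole. A call with a gripper value outside its range is refused whole. "jaw" is the opening, from 0 (shut) to 1 (fully open), set as the call begins (left out, the last holds). The fingers move at their own pace and stop on an object; the grip force is fixed at half the most. Time passes only in rows, so rows that repeat a pose let the fingers close. It gives the time, the measured TCP pose, the force and the opening at its end, in the units of the state.
- arm.state(): the state, without advancing time (a new reading comes with each control period).
- read_camera(name): name is "scene" or "side" or "wrist"; returns a dict with "color" (384x512x3 uint8, blue, green, red), "depth" (384x512 float32, m along the optical axis (not along the pixel's ray), 0 where there is no reading), "K" (3x3 intrinsics, pixels), "camera_from_world" (4x4, takes a point from world to camera coordinates). Camera axes: x right, y down, z forward; pixel columns grow to the right and rows downward; lengths in m; the calibration is good to about 2 mm. A picture is of the moment at which its call begins.
- arm.job_done(): hands the job in, once; it reports no verdict.
The state is a dict: "time": time; "q": joint angles; "joint_velocities": joint speeds; "tau": joint torques, N m; "eef_pos": TCP position; "eef_rot": TCP orientation; "contact_force": force on the tool from outside, world axes, zero at the start; "torque": the same for the moment, N m; "opening": finger opening in m.
Only numpy, scipy, OpenCV 4.12 (cv2) and the standard library are available. Lean on these libraries where they do the work, as an engineer would, in place of code of your own. Each camera call takes 0.05 s, during which the arm holds its last target.

TASK

The three slotted vent lids in the feeding station's tray are standing proud. Press each one gently straight down until it is fully home and its little spring catch has snapped over its edge (slamming it against its stop cracks it); then slide the flat cover all the way shut over the tray. Leave the other things on the table where they are.

Things in the scene. Friction and masses are not known exactly. Their poses are not given: they have to be found in the camera images.
- station: Feeding station, fixed plaster block 98 mm wide (x), 448 mm long (y), turned up to 0.35 rad from the world axes. Origin on the table under the middle of its tray, z up. Tray: inside from x=-35 to +53, y=-101 to +106 mm; floor 20 mm, top of the clear 5 mm walls 56 mm above the table. From y=+106 to +342 mm it is solid, 56 mm high; there the open cover is parked.
- lid_a: Vent lid, one of three alike: slotted white disc 50 mm across, 5 mm thick; origin at the centre of its underside, z up. In the tray at station x=0, y=-64, 0 or +64 mm (a, b, c change places). It moves only straight down and stays where left. It starts 3 to 14 mm above its stop. The wells sit unevenly, so the stop's height is unknown (top face at the stop: 27 to 39 mm above the table) and must be felt.
- catch_a (a joint): Steel spring catch of lid a, on the lid's station +x side, sliding along station x. 0.005: held back by the edge of a lid that is not home. 0: sprung 5 mm inward over the lid's edge by itself, once the lid is within about 1.5 mm of its stop; its tip is then 20 mm from the lid's centre, its top 13.5 mm above the lid's. It pushes with 1 to 2 N.
- lid_b: Vent lid, one of three alike: slotted white disc 50 mm across, 5 mm thick; origin at the centre of its underside, z up. In the tray at station x=0, y=-64, 0 or +64 mm (a, b, c change places). Moves as lid a does. All lids yield steadily at 4 to 10 N (they differ), then stand on a hard stop, where the force shoots up: press slowly, about 10 mm/s or less. More than 50 N on a lid cracks it.
- catch_b (a joint): Steel spring catch of lid b, on the lid's station +x side, sliding along station x. 0.005: held back by the edge of a lid that is not home. 0: sprung 5 mm inward over the lid's edge by itself, once the lid is within about 1.5 mm of its stop; its tip is then 20 mm from the lid's centre, its top 13.5 mm above the lid's. It pushes with 1 to 2 N.
- lid_c: Vent lid, one of three alike: slotted white disc 50 mm across, 5 mm thick; origin at the centre of its underside, z up. In the tray at station x=0, y=-64, 0 or +64 mm (a, b, c change places). Moves, yields and cracks as the other two do.
- catch_c (a joint): Steel spring catch of lid c, on the lid's station +x side, sliding along station x. 0.005: held back by the edge of a lid that is not home. 0: sprung 5 mm inward over the lid's edge by itself, once the lid is within about 1.5 mm of its stop; its tip is then 20 mm from the lid's centre, its top 13.5 mm above the lid's. It pushes with 1 to 2 N.
- cover (a joint): Flat grey cover of the tray, 103 x 200 x 5 mm, underside 56 mm above the table, sliding along station y. 0: fully shut over the tray, against its stop; 0.21 to 0.235: open at the start (0.235 is the other stop). Takes about 2 N to slide and stays where it is left. It passes freely above the lids.
- cover_grip (a point): Point in the cover's upright grip, 25 mm above the cover's underside. The grip is a fin 14 mm thick (along station y), 50 mm long (station x), rising from the cover's top face (61 mm above the table) to 91 mm above the table; the point is 10 mm below its top. It stands 70 mm to the -y side of the cover's middle.
- spare_lid: Bystander: loose plain white disc, 50 mm across, 6 mm thick, lying on the table; origin at its underside.
- stopper: Bystander: loose grey rubber stopper, 38 mm across, 32 mm tall; origin at its underside.
- dish: Bystander: loose small white bowl, 72 mm across, 18 mm tall; origin at its underside.
- brush: Bystander: loose brush 160 mm long lying on the table; origin at its underside or near its middle.
- seed_jar: Bystander: loose closed glass jar, 60 mm across, 75 mm tall; origin at its underside.
- beaker: Bystander: loose clear beaker, 64 mm across, 80 mm tall; origin at its underside.
- elbow: Bystander: loose black tube elbow, about 55 mm, 28 mm tall; origin at its underside or near its middle.

How it is judged:
On the way, in this order (a step that is already met when the one before it is completed fails the run):
1. all three lids are home, held by their catches, with the cover still open (value of joint each of catch_a, catch_b, catch_c below 0.0015 m and value of joint cover above 0.12 m), for 0.2 s.
2. the cover is shut (value of joint cover below 0.003 m), for 0.2 s.
At the end, for the whole second after the job is handed in: Each of the three catches has sprung over its lid's edge (reads under 1.5 mm), the cover is shut to within 3 mm and at rest (value of joint each of catch_a, catch_b, catch_c below 0.0015 m and value of joint cover below 0.003 m and velocity of joint cover between -0.01 and 0.01 m/s); the robot touches nothing.
It fails at once if a lid is pressed with more than 50 N (contact force between any of lid_a, lid_b, lid_c and anything else above 50 N).
It fails at once if a bystander is moved more than 40 mm (distance of any of spare_lid, stopper, dish, brush, seed_jar, beaker, elbow from where it was at the start of the episode above 0.04 m).
It also fails if it takes over 67 s, if anything falls off the work surface, if the arm or the gripper's body presses on something with over 40 N, if the wrist force passes 120 N, or if a joint passes its speed limit or range.

## Working session

There is one attempt and no reset: what is moved stays moved. The work goes in short steps, Python scripts to look and compute and a tool call to move; the robot and the scene stay as the last step left them, time stands still between calls to the robot, and variables do not carry over. Pictures are saved under pics/ and viewed, and the job is handed in when it is done.

Besides the shell and the picture viewer there is one more tool, called after "Emit:" as a command line: name --pt "numbers of a row" for each row, then --argument value for the rest. step_arm: Moves the arm, as the interface text tells. Its arguments: {"type":"object","properties":{"motion":{"type":"array","items":{"type":"array","items":{"type":"number","minimum":-1,"maximum":1}}},"jaw":{"type":"number"}},"required":["motion"]}

```bash
ls; mkdir -p pics
python3 - <<'E'
from bench import arm, read_camera
import cv2,pickle
print(arm.state())
for n in ["scene","side","wrist"]:
    r=read_camera(n); cv2.imwrite(f"pics/{n}0.png",r["color"]); pickle.dump(r,open(f"{n}0.pkl","wb"))
    print(n,r["K"].tolist(),r["camera_from_world"].round(3).tolist())
E
```

```text
pics
{'time': 0.0, 'q': array([ 1.22261131e+00,  1.31155396e-01,  1.48928843e+00,  1.57576080e-05,
        1.52300532e+00, -8.53993633e-02]), 'joint_velocities': array([-7.51385607e-04, -4.98471716e-05, -1.39567977e-03, -1.57025021e-03,
       -4.79012228e-04,  1.27460521e-03]), 'tau': array([ 1.61631109e-03, -5.69413733e+01, -5.00542796e+01, -1.85996805e-04,
        1.50550558e-02,  2.76347419e-05]), 'eef_pos': array([0.15565079, 0.57890039, 0.23824284]), 'eef_rot': array([ 0.70086483,  0.09200208,  0.70115807, -0.0932817 ]), 'contact_force': array([ 0.00560938, -0.12393405, -0.04953707]), 'torque': array([ 0.02003368,  0.04753288, -0.0064565 ]), 'opening': 0.08532038530759257}
scene [[391.0874701779004, 0.0, 247.20910222060095], [0.0, 391.0874701779004, 189.13066559977187], [0.0, 0.0, 1.0]] [[0.303, 0.953, -0.027, -0.041], [0.493, -0.181, -0.851, -0.221], [-0.816, 0.245, -0.524, 1.449], [0.0, 0.0, 0.0, 1.0]]
side [[386.4139916412616, 0.0, 256.197151634842], [0.0, 386.4139916412616, 190.5412446025918], [0.0, 0.0, 1.0]] [[-0.808, -0.589, -0.017, 0.399], [-0.302, 0.438, -0.847, 0.312], [0.506, -0.679, -0.532, 0.454], [0.0, 0.0, 0.0, 1.0]]
wrist [[272.5176336581353, 0.0, 253.8040629803678], [0.0, 272.5176336581353, 193.19662674082826], [0.0, 0.0, 1.0]] [[0.259, 0.966, -0.001, -0.6], [0.924, -0.248, 0.292, -0.037], [0.282, -0.077, -0.956, 0.378], [0.0, 0.0, 0.0, 1.0]]
```

View pics/scene0.png

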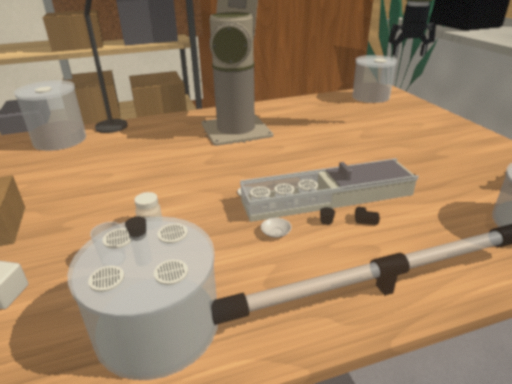

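View pics/side0.png

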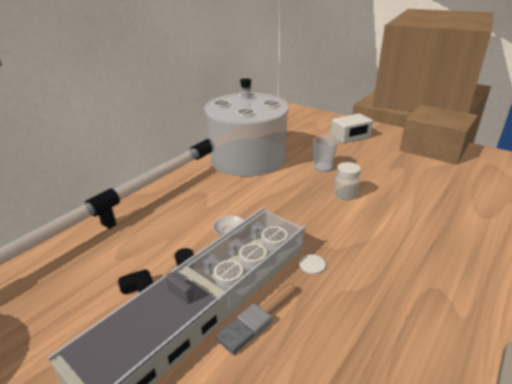

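View pics/wrist0.png

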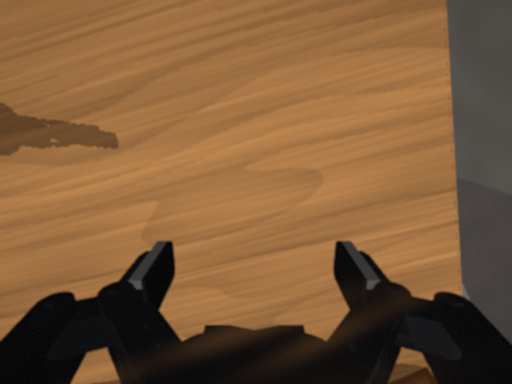

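```bash
cat > h.py <<'E'
import numpy as np,cv2,pickle
def ray(r,u,v):
    T=r["camera_from_world"];R=T[:3,:3];t=T[:3,3]
    o=-R.T@t; d=R.T@np.array([(u-r["K"][0,2])/r["K"][0,0],(v-r["K"][1,2])/r["K"][1,1],1.]);return o,d
def onz(r,u,v,z):
    o,d=ray(r,u,v);return o+d*(z-o[2])/d[2]
def dep(r,u,v):
    o,d=ray(r,u,v);return o+d*r["depth"][int(round(v)),int(round(u))]
def proj(r,p):
    T=r["camera_from_world"];c=T[:3,:3]@np.asarray(p,float)+T[:3,3];q=r["K"]@c;return q[:2]/q[2]
def crop(r,x0,x1,y0,y1,s,name):
    cv2.imwrite(name,cv2.resize(r["color"][y0:y1,x0:x1],None,fx=s,fy=s,interpolation=cv2.INTER_CUBIC))
E
python3 - <<'E'
from h import *
s=pickle.load(open("scene0.pkl","rb"));d=pickle.load(open("side0.pkl","rb"))
crop(s,225,425,150,230,4,"pics/sc1.png")
crop(d,40,340,200,384,2.6,"pics/sd1.png")
E
```

```text
(no output)
```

View pics/sc1.png

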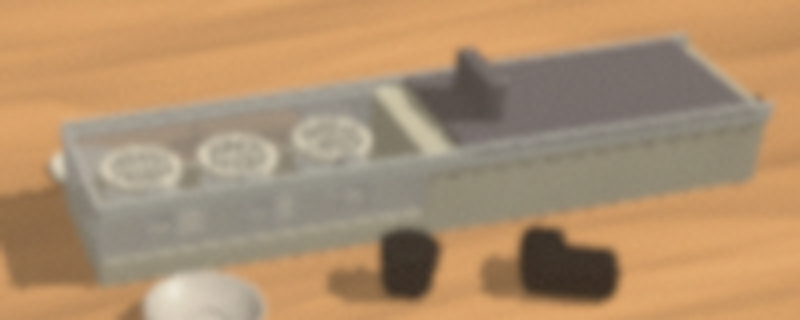

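View pics/sd1.png

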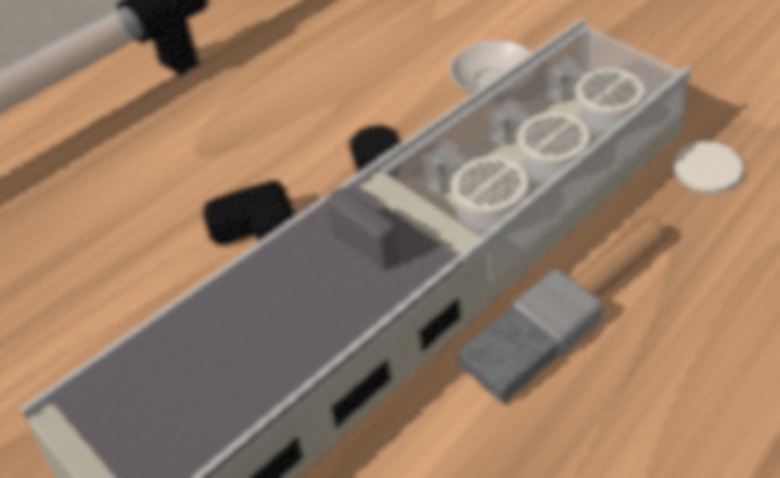

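Run:
```python
from h import *
s=pickle.load(open("scene0.pkl","rb"));d=pickle.load(open("side0.pkl","rb"))
S=lambda u,v:(225+u/4,150+v/4); D=lambda u,v:(40+u/2.6,200+v/2.6)
for n,r,p,z in [("s -x-y",s,S(63,125),.056),("s +x-y",s,S(100,208),.056),("s -x+y",s,S(685,40),.056),("s +x+y",s,S(768,105),.056),
 ("d +x-y",d,D(585,25),.056),("d -x-y",d,D(688,72),.056),("d +x+y",d,D(28,408),.056),
 ("s l1",s,S(141,168),.035),("s l2",s,S(238,157),.035),("s l3",s,S(332,138),.035),
 ("d l1",d,D(610,90),.035),("d l2",d,D(554,136),.035),("d l3",d,D(490,184),.035)]:
    print(n,onz(r,*p,z).round(4),"depth",dep(r,*p).round(4))
```

```text
s -x-y [ 0.4603 -0.1194  0.056 ] depth [ 0.4654 -0.1209  0.0591]
s +x-y [ 0.5612 -0.127   0.056 ] depth [ 0.5677 -0.129   0.0605]
s -x+y [0.4991 0.3223 0.056 ] depth [0.5009 0.3208 0.0571]
s +x+y [0.5944 0.3167 0.056 ] depth [0.5999 0.3115 0.06  ]
d +x-y [ 0.562  -0.1263  0.056 ] depth [ 0.5622 -0.1266  0.0557]
d -x-y [ 0.4649 -0.12    0.056 ] depth [ 0.4642 -0.1188  0.0571]
d +x+y [0.6003 0.3156 0.056 ] depth [0.5957 0.3166 0.0611]
s l1 [ 0.4956 -0.0784  0.035 ] depth [ 0.511  -0.0837  0.0452]
s l2 [ 0.5045 -0.0149  0.035 ] depth [ 0.5144 -0.0191  0.0416]
s l3 [0.5037 0.0521 0.035 ] depth [0.5186 0.0445 0.045 ]
d l1 [ 0.5147 -0.0915  0.035 ] depth [ 0.506  -0.0782  0.0478]
d l2 [ 0.5184 -0.0254  0.035 ] depth [ 0.5109 -0.0156  0.0459]
d l3 [0.5249 0.0381 0.035 ] depth [0.5161 0.0478 0.0475]
```

```bash
cat >> h.py <<'E'
from scipy.spatial.transform import Rotation as Ro
YAW=-0.087; O=np.array([0.5108,-0.0189,0])
ex=np.array([np.cos(YAW),np.sin(YAW),0]);ey=np.array([-np.sin(YAW),np.cos(YAW),0])
def st(x,y,z): return O+ex*x+ey*y+np.array([0,0,z])
def tost(p): p=np.asarray(p)-O; return np.array([p@ex,p@ey,p[2]])
def go(target,turn=True):
    from bench import arm
    a=arm.state();q=a["eef_rot"];R=Ro.from_quat([q[1],q[2],q[3],q[0]])
    M=R.as_matrix()
    best=None
    for sg in (1,-1):
        x=np.array([0,0,-1.]);y=sg*ey;z=np.cross(x,y)
        rv=(R.inv()*Ro.from_matrix(np.c_[x,y,z])).as_rotvec()
        if best is None or np.linalg.norm(rv)<np.linalg.norm(best): best=rv
    sh=M.T@(np.asarray(target)-a["eef_pos"])
    print("t",round(a["time"],2),"station tcp",tost(a["eef_pos"]).round(4),"open",round(a["opening"],4),"F",a["contact_force"].round(1))
    print("tool axes\n",M.round(3));print("shift/0.15",(sh/.15).round(4),"turn/180",(best/np.pi).round(4), "q6",a["q"].round(2))
E
python3 - <<'E'
from h import *
go(st(-2,64e-0*1e-3,0.10))
go(st(-.002,.064,.1))
E
```

```text
t 0.15 station tcp [-0.4057  0.5648  0.2384] open 0.0852 F [-0.6 -0.4 -0.1]
tool axes
 [[-0.001  0.26   0.966]
 [-0.001  0.966 -0.26 ]
 [-1.    -0.002 -0.   ]]
shift/0.15 [ 0.9323 -5.1442 -9.8808] turn/180 [-0.0559 -0.0001  0.0005] q6 [ 1.22  0.13  1.49  0.    1.52 -0.09]
t 0.15 station tcp [-0.4057  0.5648  0.2384] open 0.0852 F [-0.6 -0.4 -0.1]
tool axes
 [[-0.001  0.26   0.966]
 [-0.001  0.966 -0.26 ]
 [-1.    -0.002 -0.   ]]
shift/0.15 [ 0.9267 -2.8151  3.234 ] turn/180 [-0.0559 -0.0001  0.0005] q6 [ 1.22  0.13  1.49  0.    1.52 -0.09]
```

Emit:
step_arm --pt "0 -0.9 1 -0.0559 0 0" --pt "0 -0.9 1 -0.0559 0 0" --pt "0 -0.9 1 -0.0559 0 0" --pt "0 -0.9 1 -0.0559 0 0" --jaw 0

```text
time: 0.65
eef_pos: [0.2669, 0.4071, 0.2384]
eef_rot: [0.706, 0.031, 0.706, -0.033]
contact_force: [0.1, 0.8, -0.2]
opening: 0.0121
```

```bash
python3 -c "
from h import *
go(st(-.002,.064,.12))"
```

```text
t 0.65 station tcp [-0.28    0.4032  0.2384] open 0.0121 F [ 0.1  0.8 -0.2]
tool axes
 [[-0.     0.09   0.996]
 [-0.002  0.996 -0.09 ]
 [-1.    -0.002 -0.   ]]
shift/0.15 [ 0.7942 -2.2534  1.8607] turn/180 [-0.0011 -0.      0.0007] q6 [ 0.89 -0.18  1.79 -0.    1.53 -0.59]
```

Emit:
step_arm --pt "0 -1 0.9 -0.0011 0 0.0005" --pt "0 -1 0.9 -0.0011 0 0.0005" --pt "0 -1 0.9 -0.0011 0 0.0005" --pt "0 -1 0.9 -0.0011 0 0.0005" --jaw 0

```text
time: 1.15
eef_pos: [0.3893, 0.2435, 0.2387]
eef_rot: [0.706, 0.032, 0.706, -0.032]
contact_force: [0.4, 1.0, -1.0]
opening: -0.0002
```

Emit:
step_arm --pt "0.2 -1 0.95 0 0 0" --pt "0.2 -1 0.95 0 0 0" --pt "0.2 -1 0.95 0 0 0" --pt "0.2 -1 0.95 0 0 0" --jaw 0

```text
time: 1.65
eef_pos: [0.5188, 0.0799, 0.2078]
eef_rot: [0.706, 0.032, 0.707, -0.033]
contact_force: [0.6, 1.0, 0.2]
opening: -0.0001
```

```bash
python3 -c "
from h import *
go(st(-.002,.064,.12))"
```

```text
t 1.65 station tcp [-0.0006  0.0991  0.2078] open -0.0001 F [0.6 1.  0.2]
tool axes
 [[-0.001  0.092  0.996]
 [-0.001  0.996 -0.092]
 [-1.    -0.001 -0.001]]
shift/0.15 [ 0.5855 -0.2335 -0.0076] turn/180 [-0.0016 -0.0003  0.0002] q6 [ 0.06 -0.06  1.74 -0.    1.46 -1.42]
```

Emit:
step_arm --pt "0.4 -0.235 -0.008 -0.0016 0 0" --pt "0.586 -0.235 -0.008 -0.0016 0 0" --pt "0.586 -0.235 -0.008 -0.0016 0 0" --jaw 0

```text
time: 2.02
eef_pos: [0.5116, 0.0456, 0.1165]
eef_rot: [0.704, 0.031, 0.709, -0.031]
contact_force: [-0.0, 0.6, 0.3]
opening: 0.0001
```

```bash
python3 -c "
from h import *
from bench import read_camera
go(st(-.002,.064,.06))
for n in ['wrist','side']:
    r=read_camera(n);pickle.dump(r,open(n+'1.pkl','wb'));cv2.imwrite('pics/%s1.png'%n,r['color'])
crop(r,180,340,180,320,4,'pics/side1c.png')
"
```

```text
t 2.02 station tcp [-0.0048  0.0643  0.1165] open 0.0001 F [-0.   0.6  0.3]
tool axes
 [[-0.008  0.087  0.996]
 [-0.     0.996 -0.087]
 [-1.    -0.001 -0.008]]
shift/0.15 [ 0.3762 -0.0016  0.0219] turn/180 [-0.0001 -0.0026  0.0002] q6 [-0.01 -0.    1.85 -0.    1.3  -1.49]
```

View pics/wrist1.png

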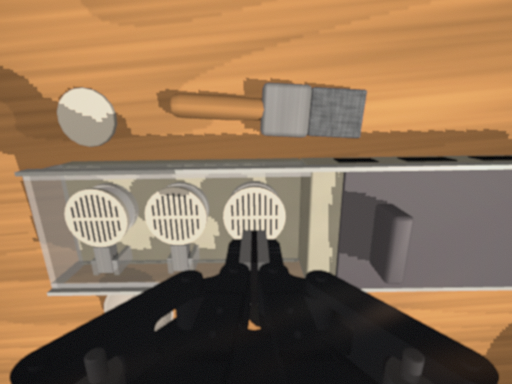

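View pics/side1c.png

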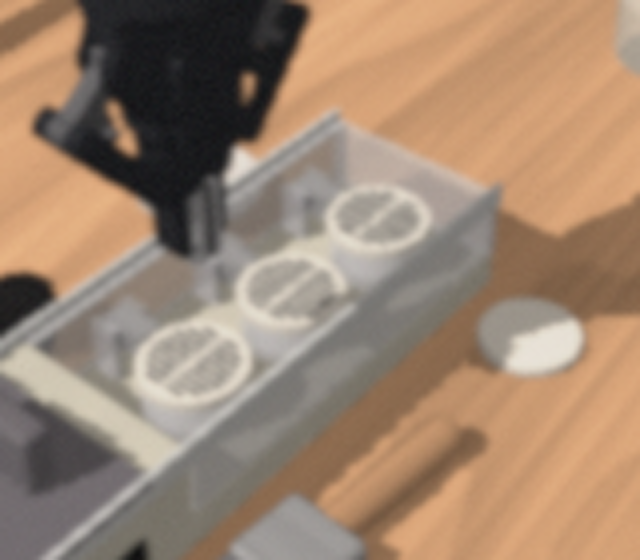

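```bash
python3 -c "
from h import *
r=pickle.load(open('wrist1.pkl','rb'))
for c in [(99,216),(177,214),(254,214)]:
    dd=r['depth'][c[1]-25:c[1]+20,c[0]-25:c[0]+25]
    P=np.array([dep(r,u,v) for u in range(c[0]-28,c[0]+29) for v in range(c[1]-28,c[1]+15)])
    z=P[:,2]; print(c,'z pct',np.percentile(z,[5,25,50,75,95]).round(4)); zt=np.percentile(z,70)
    print('centre station',tost(onz(r,*c,zt)).round(4))
print(proj(r,st(0,.064,.045)),proj(r,st(.02,.064,.045)))
for p in [(385,205),(411,215),(388,280),(408,280)]: print(p,tost(dep(r,*p)).round(4))
"
```

```text
(99, 216) z pct [0.0261 0.0447 0.0454 0.0459 0.0466]
centre station [ 0.0011 -0.0596  0.0458]
(177, 214) z pct [0.0195 0.0431 0.0437 0.0442 0.0449]
centre station [-0.      0.0027  0.0441]
(254, 214) z pct [0.0191 0.0458 0.0464 0.0469 0.0476]
centre station [-0.001   0.065   0.0467]
[252.76431406 214.43357625] [252.78203916 237.100685  ]
(385, 205) [-0.0157  0.1581  0.0671]
(411, 215) [-0.0055  0.182   0.0604]
(388, 280) [-0.0789  0.0649  0.2505]
(408, 280) [0.0501 0.1885 0.0608]
```

Emit:
step_arm --pt "0.2 0 0 0 -0.0026 0" --pt "0.3 0 0 0 -0.0026 0" --pt "0.34 0 0 0 -0.0026 0" --pt "0.36 0 0 0 -0.0026 0" --jaw 0

```text
time: 2.62
eef_pos: [0.5153, 0.0461, 0.0675]
eef_rot: [0.709, 0.03, 0.703, -0.031]
contact_force: [0.1, -0.0, 0.4]
opening: 0.0002
```

```bash
python3 -c "
from h import *
go(st(-.005,.064,.05))"
```

```text
t 2.62 station tcp [-0.0012  0.0652  0.0675] open 0.0002 F [ 0.1 -0.   0.4]
tool axes
 [[ 0.008  0.086  0.996]
 [-0.001  0.996 -0.086]
 [-1.    -0.     0.008]]
shift/0.15 [ 0.1167 -0.0077 -0.0264] turn/180 [0.0004 0.0027 0.0001] q6 [-0.01  0.06  1.89 -0.    1.18 -1.49]
```

Emit:
step_arm --pt "0.035 0 -0.02 0 0.002 0" --pt "0.06 0 -0.026 0 0.002 0" --pt "0.07 0 -0.026 0 0.002 0" --pt "0.077 0 -0.026 0 0.002 0" --jaw 0

```text
time: 3.12
eef_pos: [0.5116, 0.0464, 0.056]
eef_rot: [0.707, 0.03, 0.706, -0.031]
contact_force: [-0.2, 0.6, 0.9]
opening: 0.0003
```

Emit:
step_arm --pt "0.008 0 0 0 0 0" --pt "0.016 0 0 0 0 0"

```text
time: 3.38
eef_pos: [0.5117, 0.0464, 0.054]
eef_rot: [0.707, 0.03, 0.706, -0.031]
contact_force: [-2.8, -0.4, 4.9]
opening: -0.0001
```

Emit:
step_arm --pt "0.008 0 0 0 0 0" --pt "0.016 0 0 0 0 0"

```text
time: 3.62
eef_pos: [0.5117, 0.0464, 0.052]
eef_rot: [0.707, 0.03, 0.706, -0.03]
contact_force: [-3.1, -0.2, 5.6]
opening: 0.0001
```

Emit:
step_arm --pt "0.008 0 0 0 0 0" --pt "0.016 0 0 0 0 0"

```text
time: 3.88
eef_pos: [0.5117, 0.0464, 0.05]
eef_rot: [0.707, 0.03, 0.706, -0.03]
contact_force: [-3.1, 0.5, 6.2]
opening: 0.0001
```

Emit:
step_arm --pt "0.008 0 0 0 0 0" --pt "0.016 0 0 0 0 0"

```text
time: 4.12
eef_pos: [0.5117, 0.0464, 0.048]
eef_rot: [0.707, 0.03, 0.706, -0.03]
contact_force: [-3.3, -0.3, 5.9]
opening: -0.0002
```

Emit:
step_arm --pt "0.008 0 0 0 0 0" --pt "0.016 0 0 0 0 0"

```text
time: 4.38
eef_pos: [0.5117, 0.0464, 0.046]
eef_rot: [0.707, 0.03, 0.706, -0.03]
contact_force: [-3.4, 0.3, 5.4]
opening: 0.0002
```

Emit:
step_arm --pt "0.008 0 0 0 0 0"

```text
time: 4.5
eef_pos: [0.5117, 0.0464, 0.045]
eef_rot: [0.707, 0.03, 0.706, -0.03]
contact_force: [-3.8, -0.5, 3.1]
opening: -0.0002
```

Emit:
step_arm --pt "0.008 0 0 0 0 0"

```text
time: 4.62
eef_pos: [0.5117, 0.0464, 0.0439]
eef_rot: [0.707, 0.03, 0.706, -0.03]
contact_force: [-2.3, -0.6, 4.2]
opening: -0.0001
```

Emit:
step_arm --pt "0.008 0 0 0 0 0"

```text
time: 4.75
eef_pos: [0.5118, 0.0464, 0.0436]
eef_rot: [0.707, 0.03, 0.706, -0.03]
contact_force: [-10.3, 0.5, 21.0]
opening: -0.0004
```

Emit:
step_arm --pt "0.008 0 0 0 0 0"

```text
time: 4.88
eef_pos: [0.5118, 0.0464, 0.0436]
eef_rot: [0.707, 0.03, 0.706, -0.03]
contact_force: [-10.8, -0.5, 18.8]
opening: 0.0001
```

Emit:
step_arm --pt "-0.1 0 0 0 0 0" --pt "-0.3 0 0 0 0 0" --pt "-0.35 -0.2 0 0 0 0" --pt "-0.35 -0.427 0 0 0 0" --pt "-0.35 -0.427 0 0 0 0"

```text
time: 5.5
eef_pos: [0.5067, -0.0192, 0.0968]
eef_rot: [0.707, 0.031, 0.705, -0.032]
contact_force: [0.1, -0.6, -0.9]
opening: -0.0001
```

```bash
python3 -c "
from h import *
from bench import read_camera
go(st(-.005,.0,.06))
for n in ['wrist']:
    r=read_camera(n);pickle.dump(r,open(n+'2.pkl','wb'));cv2.imwrite('pics/%s2.png'%n,r['color'])
"
```

```text
t 5.5 station tcp [-0.0041 -0.0006  0.0968] open -0.0001 F [ 0.1 -0.6 -0.9]
tool axes
 [[ 0.003  0.088  0.996]
 [-0.001  0.996 -0.088]
 [-1.    -0.001  0.003]]
shift/0.15 [ 0.2455  0.0043 -0.0066] turn/180 [-0.0004  0.0009  0.0003] q6 [-0.14 -0.01  1.9  -0.    1.25 -1.62]
```

View pics/wrist2.png

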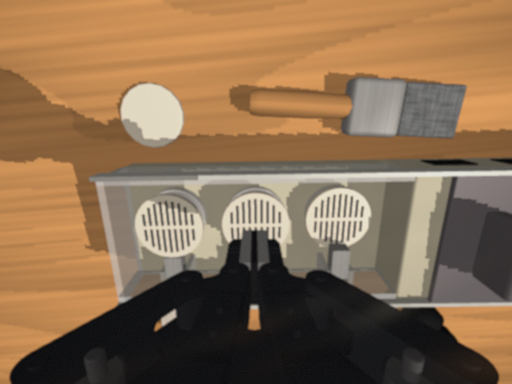

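Emit:
step_arm --pt "0.12 0 -0.006 0 0.0009 0" --pt "0.2 0 -0.006 0 0.0009 0" --pt "0.24 0 -0.006 0 0.0009 0" --pt "0.26 0 -0.006 0 0.0009 0" --pt "0.265 0 -0.006 0 0.0009 0"

```text
time: 6.18
eef_pos: [0.5058, -0.0179, 0.0567]
eef_rot: [0.706, 0.031, 0.707, -0.031]
contact_force: [0.0, 0.4, 0.1]
opening: 0.0002
```

Emit:
step_arm --pt "0.008 0 0 0 0 0" --pt "0.016 0 0 0 0 0"

```text
time: 6.42
eef_pos: [0.5061, -0.0179, 0.0546]
eef_rot: [0.706, 0.031, 0.706, -0.031]
contact_force: [0.5, -0.2, -0.5]
opening: 0.0002
```

Emit:
step_arm --pt "0.008 0 0 0 0 0" --pt "0.016 0 0 0 0 0"

```text
time: 6.68
eef_pos: [0.5063, -0.018, 0.0527]
eef_rot: [0.707, 0.031, 0.706, -0.031]
contact_force: [-4.2, 0.1, 11.0]
opening: 0.0002
```

Contact. Single rows from here.

Emit:
step_arm --pt "0.008 0 0 0 0 0"

```text
time: 6.8
eef_pos: [0.5064, -0.018, 0.0523]
eef_rot: [0.706, 0.031, 0.706, -0.031]
contact_force: [-6.1, 1.1, 10.0]
opening: 0.0
```

Emit:
step_arm --pt "0.008 0 0 0 0 0"

```text
time: 6.92
eef_pos: [0.5063, -0.018, 0.052]
eef_rot: [0.706, 0.031, 0.706, -0.031]
contact_force: [-5.8, 1.3, 10.5]
opening: 0.0002
```

Emit:
step_arm --pt "0.008 0 0 0 0 0"

```text
time: 7.05
eef_pos: [0.5064, -0.018, 0.0516]
eef_rot: [0.706, 0.031, 0.707, -0.031]
contact_force: [-4.9, 2.0, 10.0]
opening: 0.0001
```

Emit:
step_arm --pt "0.008 0 0 0 0 0"

```text
time: 7.18
eef_pos: [0.5063, -0.018, 0.0513]
eef_rot: [0.706, 0.031, 0.707, -0.031]
contact_force: [-6.1, -0.3, 9.9]
opening: -0.0002
```

Emit:
step_arm --pt "0.01 0 0 0 0 0" --pt "0.018 0 0 0 0 0"

```text
time: 7.42
eef_pos: [0.5063, -0.018, 0.0495]
eef_rot: [0.706, 0.031, 0.707, -0.031]
contact_force: [-5.0, 0.5, 10.3]
opening: -0.0
```

Emit:
step_arm --pt "0.01 0 0 0 0 0" --pt "0.018 0 0 0 0 0"

```text
time: 7.68
eef_pos: [0.5063, -0.018, 0.0477]
eef_rot: [0.706, 0.031, 0.707, -0.031]
contact_force: [-6.6, -0.3, 10.5]
opening: 0.0
```

Emit:
step_arm --pt "0.01 0 0 0 0 0" --pt "0.018 0 0 0 0 0"

```text
time: 7.92
eef_pos: [0.5063, -0.018, 0.0459]
eef_rot: [0.706, 0.031, 0.707, -0.031]
contact_force: [-5.2, 0.9, 10.7]
opening: -0.0005
```

Emit:
step_arm --pt "0.01 0 0 0 0 0" --pt "0.016 0 0 0 0 0"

```text
time: 8.18
eef_pos: [0.5063, -0.018, 0.0443]
eef_rot: [0.706, 0.031, 0.707, -0.031]
contact_force: [-5.4, 1.7, 9.5]
opening: -0.0001
```

Emit:
step_arm --pt "0.01 0 0 0 0 0" --pt "0.016 0 0 0 0 0"

```text
time: 8.43
eef_pos: [0.5064, -0.018, 0.0428]
eef_rot: [0.706, 0.031, 0.707, -0.031]
contact_force: [-5.5, 0.3, 9.3]
opening: 0.0002
```

Emit:
step_arm --pt "0.01 0 0 0 0 0" --pt "0.016 0 0 0 0 0"

```text
time: 8.68
eef_pos: [0.5064, -0.018, 0.0411]
eef_rot: [0.706, 0.031, 0.707, -0.031]
contact_force: [-5.0, 0.3, 8.5]
opening: -0.0001
```

Emit:
step_arm --pt "0.012 0 0 0 0 0"

```text
time: 8.8
eef_pos: [0.5064, -0.018, 0.0404]
eef_rot: [0.706, 0.031, 0.707, -0.031]
contact_force: [-10.0, 0.9, 20.1]
opening: 0.0002
```

Emit:
step_arm --pt "0.012 0 0 0 0 0"

```text
time: 8.93
eef_pos: [0.5065, -0.018, 0.0404]
eef_rot: [0.705, 0.031, 0.707, -0.031]
contact_force: [-12.7, 0.8, 25.9]
opening: -0.0
```

Emit:
step_arm --pt "0.012 0 0 0 0 0"

```text
time: 9.05
eef_pos: [0.5065, -0.018, 0.0404]
eef_rot: [0.705, 0.03, 0.708, -0.031]
contact_force: [-12.2, 1.1, 21.6]
opening: 0.0001
```

Emit:
step_arm --pt "0.012 0 0 0 0 0"

```text
time: 9.18
eef_pos: [0.5064, -0.018, 0.0404]
eef_rot: [0.705, 0.03, 0.708, -0.031]
contact_force: [-11.1, 1.4, 20.1]
opening: -0.0003
```

Home. On to the third at y = -64.

Emit:
step_arm --pt "-0.1 0 0 0 0 0" --pt "-0.3 0 0 0 0 0" --pt "-0.37 -0.2 0 0 0 0" --pt "-0.37 -0.427 0 0 0 0" --pt "-0.37 -0.427 0 0 0 0"

```text
time: 9.8
eef_pos: [0.5015, -0.0836, 0.0968]
eef_rot: [0.706, 0.031, 0.707, -0.032]
contact_force: [-0.3, 0.7, 0.2]
opening: 0.0
```

```bash
python3 -c "
from h import *
from bench import read_camera
go(st(-.005,-.062,.056))
for n in ['wrist']:
    r=read_camera(n);pickle.dump(r,open(n+'3.pkl','wb'));crop(r,100,500,130,330,2,'pics/%s3.png'%n)
"
```

```text
t 9.8 station tcp [-0.0037 -0.0653  0.0968] open 0.0 F [-0.3  0.7  0.2]
tool axes
 [[-0.003  0.089  0.996]
 [-0.001  0.996 -0.089]
 [-1.    -0.002 -0.002]]
shift/0.15 [ 0.2722  0.0225 -0.0082] turn/180 [-0.0007 -0.0008  0.0005] q6 [-0.26  0.    1.89 -0.    1.25 -1.75]
```

View pics/wrist3.png

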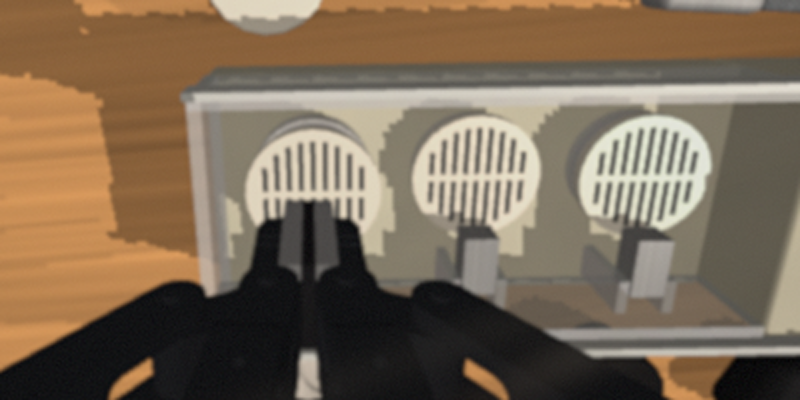

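Emit:
step_arm --pt "0.12 0.01 -0.008 0 -0.0008 0" --pt "0.2 0.01 -0.008 0 -0.0008 0" --pt "0.24 0.01 -0.008 0 -0.0008 0" --pt "0.26 0.01 -0.008 0 -0.0008 0" --pt "0.265 0.01 -0.008 0 -0.0008 0"

```text
time: 10.48
eef_pos: [0.5003, -0.0808, 0.0568]
eef_rot: [0.706, 0.031, 0.707, -0.032]
contact_force: [0.3, 0.0, 0.4]
opening: -0.0001
```

Emit:
step_arm --pt "0.008 0 0 0 0 0" --pt "0.016 0 0 0 0 0"

```text
time: 10.72
eef_pos: [0.5006, -0.0809, 0.0547]
eef_rot: [0.706, 0.031, 0.706, -0.032]
contact_force: [0.4, -0.0, 0.1]
opening: 0.0002
```

Emit:
step_arm --pt "0.008 0 0 0 0 0" --pt "0.016 0 0 0 0 0"

```text
time: 10.98
eef_pos: [0.5006, -0.0809, 0.053]
eef_rot: [0.706, 0.031, 0.706, -0.032]
contact_force: [-4.9, 0.7, 7.9]
opening: -0.0002
```

Emit:
step_arm --pt "0.01 0 0 0 0 0" --pt "0.016 0 0 0 0 0"

```text
time: 11.22
eef_pos: [0.5006, -0.0809, 0.0513]
eef_rot: [0.706, 0.031, 0.706, -0.032]
contact_force: [-4.5, 0.3, 7.7]
opening: -0.0001
```

Emit:
step_arm --pt "0.01 0 0 0 0 0" --pt "0.016 0 0 0 0 0"

```text
time: 11.48
eef_pos: [0.5006, -0.0809, 0.0496]
eef_rot: [0.706, 0.031, 0.707, -0.032]
contact_force: [-4.9, 0.9, 7.8]
opening: 0.0005
```

Emit:
step_arm --pt "0.01 0 0 0 0 0" --pt "0.016 0 0 0 0 0"

```text
time: 11.72
eef_pos: [0.5006, -0.0809, 0.0479]
eef_rot: [0.706, 0.031, 0.707, -0.032]
contact_force: [-5.6, 1.0, 7.4]
opening: -0.0001
```

Emit:
step_arm --pt "0.01 0 0 0 0 0"

```text
time: 11.85
eef_pos: [0.5006, -0.0809, 0.0471]
eef_rot: [0.706, 0.031, 0.707, -0.032]
contact_force: [-4.2, 1.0, 8.6]
opening: -0.0001
```

Emit:
step_arm --pt "0.01 0 0 0 0 0" --pt "0.016 0 0 0 0 0"

```text
time: 12.1
eef_pos: [0.5006, -0.0809, 0.0454]
eef_rot: [0.706, 0.031, 0.707, -0.032]
contact_force: [-3.4, 1.1, 7.1]
opening: 0.0
```

Emit:
step_arm --pt "0.01 0 0 0 0 0" --pt "0.016 0 0 0 0 0"

```text
time: 12.35
eef_pos: [0.5006, -0.0809, 0.0437]
eef_rot: [0.706, 0.031, 0.707, -0.032]
contact_force: [-3.4, 0.4, 6.3]
opening: -0.0002
```

Emit:
step_arm --pt "0.01 0 0 0 0 0" --pt "0.016 0 0 0 0 0"

```text
time: 12.6
eef_pos: [0.5007, -0.0809, 0.0419]
eef_rot: [0.706, 0.031, 0.707, -0.032]
contact_force: [-5.7, 2.0, 13.9]
opening: -0.0001
```

Emit:
step_arm --pt "0.012 0 0 0 0 0"

```text
time: 12.72
eef_pos: [0.5007, -0.081, 0.0417]
eef_rot: [0.706, 0.031, 0.707, -0.032]
contact_force: [-12.7, 3.6, 26.1]
opening: 0.0
```

Emit:
step_arm --pt "0.012 0 0 0 0 0"

```text
time: 12.85
eef_pos: [0.5007, -0.081, 0.0418]
eef_rot: [0.706, 0.031, 0.707, -0.032]
contact_force: [-12.1, 3.2, 21.6]
opening: -0.0002
```

Emit:
step_arm --pt "-0.1 0 0 0 0 0" --pt "-0.3 0 0 0 0 0" --pt "-0.65 0 -0.1 0 0 0" --pt "-0.65 0.3 -0.3 0 0 0" --pt "-0.65 0.5 -0.3 0 0 0" --pt "-0.65 0.5 -0.3 0 0 0"

```text
time: 13.6
eef_pos: [0.463, -0.0008, 0.1402]
eef_rot: [0.706, 0.03, 0.707, -0.031]
contact_force: [0.9, -0.3, -0.1]
opening: 0.0001
```

```bash
python3 -c "
from h import *
from bench import read_camera
go(st(.01,.195,.13))
for n in ['wrist','side']:
    r=read_camera(n);pickle.dump(r,open(n+'4.pkl','wb'));cv2.imwrite('pics/%s4.png'%n,r['color'])
    if n=='wrist': crop(r,100,500,130,330,2,'pics/wrist4.png')
crop(r,180,340,180,320,4,'pics/side4.png')
"
```

```text
t 13.6 station tcp [-0.0492  0.0139  0.1402] open 0.0001 F [ 0.9 -0.3 -0.1]
tool axes
 [[-0.     0.086  0.996]
 [-0.     0.996 -0.086]
 [-1.    -0.    -0.   ]]
shift/0.15 [0.0675 1.207  0.3956] turn/180 [ 0.0003 -0.0001  0.0001] q6 [-0.11 -0.18  1.97 -0.    1.34 -1.6 ]
```

View pics/wrist4.png

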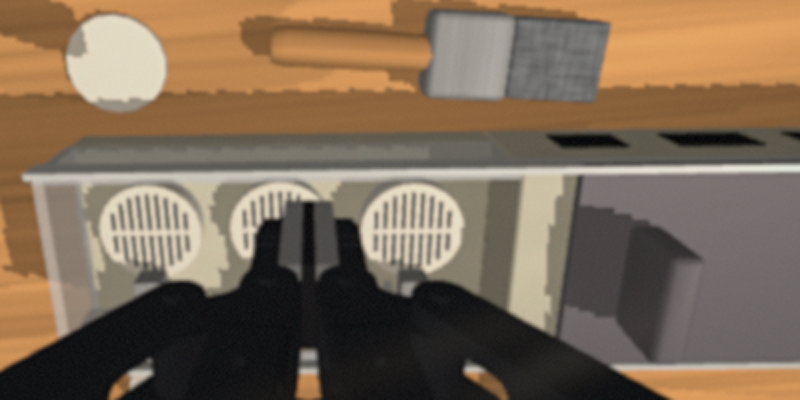

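View pics/side4.png

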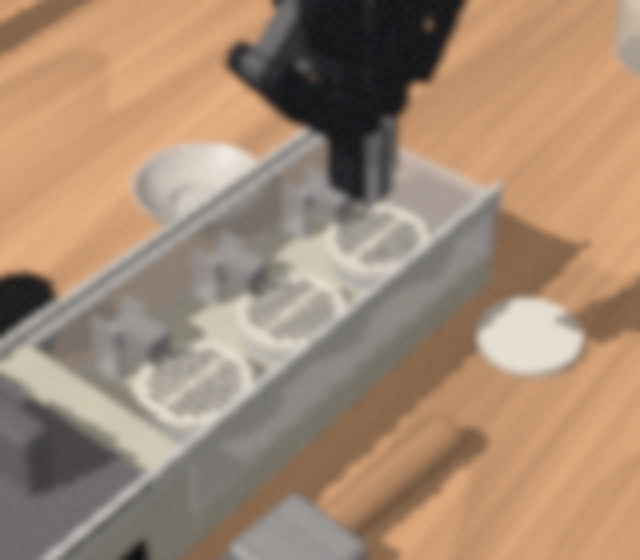

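```bash
python3 -c "
from h import *
for f in ['wrist4','side4']:
    r=pickle.load(open(f+'.pkl','rb'))
    P=[]
    for v in range(384):
        for u in range(512):
            if r['depth'][v,u]>0:
                p=tost(dep(r,u,v))
                if .08<p[2]<.1 and .11<p[1]<.22 and -.05<p[0]<.08: P.append(p)
    P=np.array(P);print(f,len(P),len(P) and np.percentile(P,[2,50,98],axis=0).round(4))
"
```

```text
wrist4 1416 [[-0.0158  0.1525  0.0806]
 [ 0.0055  0.1562  0.0896]
 [ 0.0314  0.1656  0.0914]]
side4 330 [[-0.0158  0.1553  0.0804]
 [ 0.0048  0.1644  0.0907]
 [ 0.0311  0.1686  0.0929]]
```

Emit:
step_arm --pt "0 0.4 0.38 0 0 0" --pt "0 0.8 0.38 0 0 0" --pt "0 1 0.38 0 0 0" --pt "0 1 0.38 0 0 0"

```text
time: 14.2
eef_pos: [0.5335, 0.1437, 0.1393]
eef_rot: [0.706, 0.03, 0.707, -0.03]
contact_force: [-1.0, -0.3, 0.2]
opening: -0.0002
```

Emit:
step_arm --pt "0 0.25 0 0 0 0" --pt "0.1 0.27 0 0 0 0" --pt "0.1 0.27 0 0 0 0"

```text
time: 14.58
eef_pos: [0.5358, 0.1823, 0.1223]
eef_rot: [0.705, 0.029, 0.708, -0.031]
contact_force: [0.8, -0.3, -0.3]
opening: -0.0003
```

```bash
python3 -c "
from h import *
go(st(.008,.205,.076))
"
```

```text
t 14.57 station tcp [0.0074 0.2026 0.1223] open -0.0003 F [ 0.8 -0.3 -0.3]
tool axes
 [[-0.005  0.086  0.996]
 [-0.002  0.996 -0.086]
 [-1.    -0.003 -0.005]]
shift/0.15 [0.3084 0.0166 0.0053] turn/180 [ 0.0004 -0.0016  0.0009] q6 [ 0.24  0.13  1.71 -0.    1.31 -1.25]
```

Emit:
step_arm --pt "0.12 0.017 0.005 0 -0.0016 0.0009" --pt "0.22 0.017 0.005 0 -0.0016 0.0009" --pt "0.27 0.017 0.005 0 -0.0016 0.0009" --pt "0.3 0.017 0.005 0 -0.0016 0.0009" --pt "0.3 0.017 0.005 0 -0.0016 0.0009"

```text
time: 15.2
eef_pos: [0.5366, 0.1846, 0.0773]
eef_rot: [0.706, 0.03, 0.706, -0.03]
contact_force: [-0.0, -0.2, -1.2]
opening: 0.0002
```

Emit:
step_arm --pt "0 -0.05 0 0 0 0" --pt "0 -0.1 0 0 0 0" --pt "0 -0.15 0 0 0 0" --pt "0 -0.2 0 0 0 0"

```text
time: 15.7
eef_pos: [0.5342, 0.1543, 0.0775]
eef_rot: [0.707, 0.031, 0.706, -0.03]
contact_force: [1.0, 2.6, -0.3]
opening: 0.0002
```

```bash
python3 -c "
from h import *
from bench import read_camera
go(st(.008,0,.076))
r=read_camera('side');cv2.imwrite('pics/side5.png',r['color'])
"
```

```text
t 15.7 station tcp [0.0083 0.1746 0.0775] open 0.0002 F [ 1.   2.6 -0.3]
tool axes
 [[ 0.001  0.086  0.996]
 [ 0.001  0.996 -0.086]
 [-1.     0.001  0.001]]
shift/0.15 [ 0.0093 -1.1641 -0.003 ] turn/180 [ 0.0003  0.0002 -0.0002] q6 [ 0.19  0.15  1.77  0.    1.22 -1.3 ]
```

View pics/side5.png

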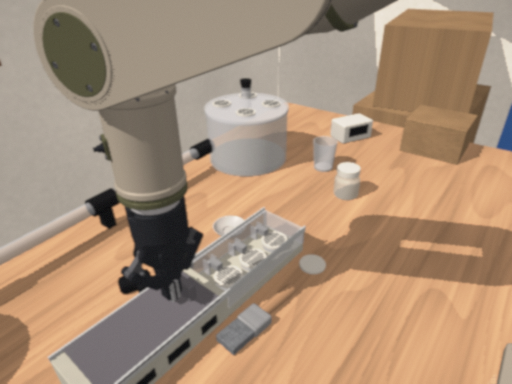

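Emit:
step_arm --pt "0 -0.1 0 0 0 0" --pt "0 -0.2 0 0 0 0" --pt "0 -0.3 0 0 0 0" --pt "0 -0.4 0 0 0 0" --pt "0 -0.5 0 0 0 0" --pt "0 -0.6 0 0 0 0" --pt "0 -0.7 0 0 0 0" --pt "0 -0.8 0 0 0 0"

```text
time: 16.75
eef_pos: [0.5238, 0.033, 0.0775]
eef_rot: [0.707, 0.03, 0.706, -0.03]
contact_force: [2.3, 1.2, 0.0]
opening: 0.0001
```

Emit:
step_arm --pt "0 -0.1 0 0 0 0" --pt "0 -0.2 0 0 0 0" --pt "0 -0.25 0 0 0 0" --pt "0 -0.3 0 0 0 0"

```text
time: 17.25
eef_pos: [0.5198, -0.0123, 0.0775]
eef_rot: [0.707, 0.031, 0.706, -0.03]
contact_force: [2.0, 2.3, 0.4]
opening: -0.0004
```

```bash
python3 -c "
from h import *
go(st(.008,-.04,.076))
"
```

```text
t 17.25 station tcp [0.0084 0.0074 0.0775] open -0.0004 F [2.  2.3 0.4]
tool axes
 [[ 0.     0.086  0.996]
 [ 0.     0.996 -0.086]
 [-1.     0.     0.   ]]
shift/0.15 [ 0.0096 -0.316  -0.0028] turn/180 [ 0.0002  0.0001 -0.0001] q6 [-0.12  0.06  1.87  0.    1.21 -1.61]
```

Slow down now: ~5 mm/row, then feel for the stop.

Emit:
step_arm --pt "0 -0.035 0 0 0 0" --pt "0 -0.07 0 0 0 0" --pt "0 -0.105 0 0 0 0" --pt "0 -0.14 0 0 0 0" --pt "0 -0.175 0 0 0 0" --pt "0 -0.21 0 0 0 0" --pt "0 -0.23 0 0 0 0"

```text
time: 18.12
eef_pos: [0.5168, -0.047, 0.0774]
eef_rot: [0.707, 0.031, 0.706, -0.031]
contact_force: [1.8, 3.1, 0.6]
opening: 0.0
```

Emit:
step_arm --pt "0 -0.02 0 0 0 0" --pt "0 -0.04 0 0 0 0"

```text
time: 18.38
eef_pos: [0.5162, -0.0532, 0.0774]
eef_rot: [0.707, 0.031, 0.706, -0.031]
contact_force: [1.7, 2.3, -0.5]
opening: -0.0001
```

Emit:
step_arm --pt "0 -0.02 0 0 0 0" --pt "0 -0.04 0 0 0 0"

```text
time: 18.62
eef_pos: [0.5157, -0.0593, 0.0774]
eef_rot: [0.707, 0.031, 0.706, -0.031]
contact_force: [2.5, 1.9, -0.3]
opening: -0.0004
```

Emit:
step_arm --pt "0 -0.02 0 0 0 0" --pt "0 -0.04 0 0 0 0"

```text
time: 18.88
eef_pos: [0.5151, -0.0655, 0.0774]
eef_rot: [0.707, 0.031, 0.706, -0.031]
contact_force: [2.1, 1.9, 0.1]
opening: -0.0002
```

Emit:
step_arm --pt "0 -0.02 0 0 0 0" --pt "0 -0.035 0 0 0 0"

```text
time: 19.12
eef_pos: [0.5149, -0.0687, 0.0774]
eef_rot: [0.707, 0.032, 0.706, -0.029]
contact_force: [4.6, 20.1, 1.4]
opening: 0.0001
```

Emit:
step_arm --pt "0 -0.02 0 0 0 0" --pt "0 -0.035 0 0 0 0"

```text
time: 19.38
eef_pos: [0.5148, -0.0689, 0.0774]
eef_rot: [0.707, 0.035, 0.706, -0.026]
contact_force: [4.5, 35.7, 4.2]
opening: 0.0
```

Emit:
step_arm --pt "0 -0.02 0 0 0 0" --pt "0 -0.035 0 0 0 0"

```text
time: 19.62
eef_pos: [0.5148, -0.0688, 0.0775]
eef_rot: [0.707, 0.038, 0.706, -0.022]
contact_force: [5.2, 35.6, 6.9]
opening: 0.0002
```

Stop reached. Back off and lift, then check.

Emit:
step_arm --pt "0 0.05 0 0 0 0" --pt "0 0.15 0 0 0 0" --pt "-0.2 0.2 0 0 0 0" --pt "-0.5 0.3 -0.3 0 0 0" --pt "-0.9 0.8 -0.6 0 0 0" --pt "-0.9 1 -0.6 0 0 0" --pt "-0.9 1 -0.6 0 0 0"

```text
time: 20.5
eef_pos: [0.4377, 0.088, 0.2183]
eef_rot: [0.708, 0.037, 0.705, -0.021]
contact_force: [-1.1, -1.1, -0.5]
opening: -0.0004
```

```bash
python3 -c "
from h import *
from bench import read_camera
go(st(.008,0,.2))
s=read_camera('scene');d=read_camera('side');w=read_camera('wrist')
crop(s,225,425,130,230,3,'pics/sc6.png');crop(d,40,340,190,384,2.6,'pics/sd6.png');cv2.imwrite('pics/w6.png',w['color'])
cv2.imwrite('pics/all6.png',s['color'])
"
```

```text
t 20.5 station tcp [-0.0821  0.1001  0.2183] open -0.0004 F [-1.1 -1.1 -0.5]
tool axes
 [[ 0.006  0.081  0.997]
 [ 0.022  0.996 -0.081]
 [-1.     0.023  0.004]]
shift/0.15 [ 0.1093 -0.6735  0.5962] turn/180 [ 0.0018  0.0013 -0.0073] q6 [ 0.07 -0.3   1.93  0.02  1.5  -1.43]
```

View pics/sc6.png

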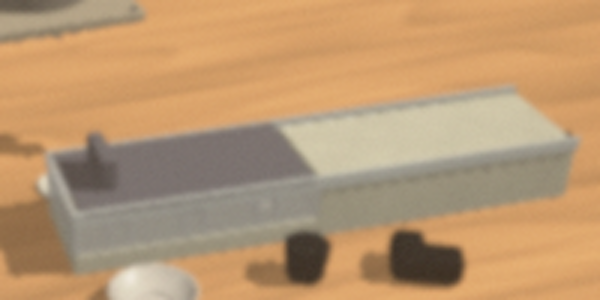

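View pics/sd6.png

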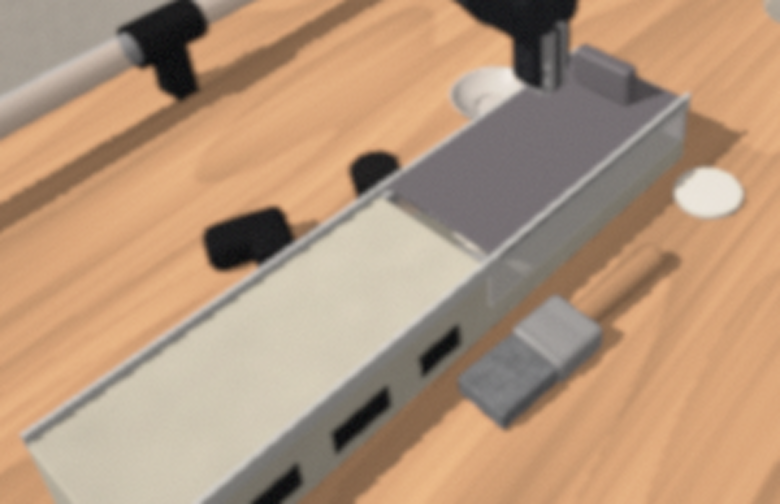

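View pics/w6.png

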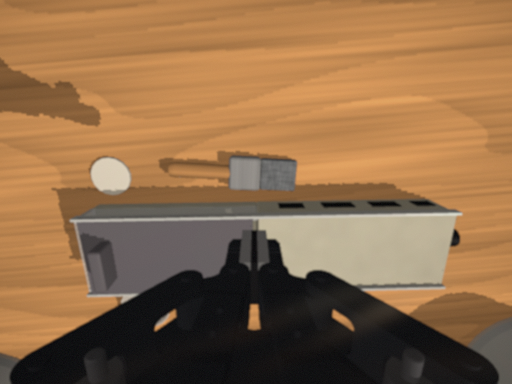

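```bash
python3 -c "
from bench import arm
print(arm.state()['contact_force'],arm.state()['joint_velocities'].round(3));print(arm.job_done())"
```

```text
[-0.2947654  -0.40578823 -0.03556522] [-0.03   0.018  0.01  -0.    -0.004 -0.008]
the job is handed in; nothing more can be done
None
```

I pressed all three lids down to their stops, slid the cover shut and handed the job in at about 20.5 s. No verdict is reported.

- **Lids:** I pressed each with closed fingers at roughly 8 mm/s. They yielded at about 5, 10 and 8 N. The highest vertical force I read on the stops was about 26 N (29 N in total), against the 50 N limit. Readings come only at the end of each move, so brief peaks in between would not show.
- **Catches:** In the wrist pictures all three catches lay over their lids' edges before I moved the cover. The third was partly hidden by the gripper, so that check is less certain. I did not check the catches again after the cover closed.
- **Cover:** I pushed it by its grip until it met its stop, where the force rose to about 36 N. After I backed off, all three cameras showed it against the end of the tray. I judged it shut from that stop and the pictures, not from a direct measurement.
- **Table and arm:** The bystanders in view looked unmoved, and the arm was clear of everything with near-zero force at hand-in.

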